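# Close the vice on a power-supply board and point out its blown capacitor

### The arm

A 6-joint arm with a two-finger parallel gripper is mounted at the origin on a cart in front of the work surface, level with it; the furniture and walls round the work are solid. World frame = base frame: x ahead of the robot, y to its left, z up, the work surface at z = 0. Lengths are in m, angles in rad, forces in N, time in s.
With the tool pointing down it reaches from about 0.275 to 0.85 m from the base axis. Payload 19 kg.
Tool frame: the origin (TCP) lies between the finger pads, 19 mm behind the fingertips; this is the grasp point; z points along the fingers, y is the line along which they close (so a half turn about z gives the same grasp; the last joint's range is limited). The gripper opens to 85 mm and grips with 20 to 120 N. Pads are 22 mm wide; open, the fingers measure 114 mm over their backs; the gripper's body (76 mm by 85 mm) begins 54 mm behind the grasp point. The pads swing forward as they close: fully open they stand 13 mm farther back than shut.
Start: joints at [-1.29, 0.15, 1.437, -0, 1.554, -0.134], TCP at [0.232, -0.526, 0.25] pointing down, gripper open.
Joint ranges: [-2.8, 2.8], [-0.68, 2.1], [0.12, 2.68], [-1.39, 4.53], [0.16, 2.79], [-2.81, 2.81]. Speed limits (rad/s): [1.89, 1.89, 2.22, 3.01, 3.01, 3.01].

### API

Orientations are given as a unit quaternion [x, y, z, w].
In Python, from plant import observe, camera, calibration, hand_in gives the robot as it stands.
- The arm moves only by the shell command python3 -m jog 'ROWS'. ROWS is JSON, a list that holds one entry, the list of rows, each a list of 7 numbers: the shift along the world's x, y, z in cm, then the turn, a rotation vector about the world's x, y, z in units of 5 degrees (1.0 is 5 degrees), then the finger opening in cm, from 0 to 8.54. A call has 1 to 20 rows; each row shifts and turns the commanded pose from where the row before left it; what a row does not reach is not made up. A row lasts 1/10 s, in which the tool goes at most 50 mm and 8.59 degrees, less where a joint would pass 70% of its speed; a pose out of reach is approached as far as the arm can. A call with a gripper value outside its range is refused whole. The fingers move at their own pace and stop on an object; the grip force is fixed at half the most. Time passes only in rows, so rows that do not move let the fingers close. It gives the time, the measured TCP pose, the force, the opening and the grip force at its end, in the units of the state.
- observe(): the state, without advancing time (a new reading comes with each control period).
- camera(name): name is "scene" or "top" or "wrist"; returns (picture, depth): 400x640x3 uint8, red, green, blue; 400x640 float32, m along the optical axis (not along the pixel's ray), 0 where there is no reading.
- calibration(name): a dict with "fx", "fy", "cx", "cy" (pixels), "rvec" (rotation vector, rad) and "tvec" (3), from world to camera coordinates, as OpenCV has them; the wrist camera has in their place "hand_eye" (4x4, takes a point from camera to tool coordinates, whose origin is the TCP and whose axes are the flange's). Camera axes: x right, y down, z forward; pixel columns grow to the right and rows downward; lengths in m; the calibration is good to about 2 mm. The wrist camera is an equidistant fisheye: a pixel r from the principal point sees the ray r / f radians off the axis. A picture is of the moment at which its call begins: read the wrist's pose just before it. calibration takes no time and is no camera call.
- hand_in(): hands the job in; it is judged then, once.
The state is a dict: "time_s": time; "q": joint angles; "joint_velocities": joint speeds; "effort": joint torques, N m; "tcp_pos": TCP position; "ee_rot": TCP orientation; "contact_force": force on the tool from outside, world axes, zero at the start; "torque": the same for the moment, N m; "finger_gap": finger opening in m; "grip_force": force on a finger pad.
Only numpy, scipy, OpenCV 4.12 (cv2) and the standard library are available. Lean on these libraries where they do the work, as an engineer would, in place of code of your own. Each camera call takes 0.05 s, during which the arm holds its last target. There are 200 camera calls.

### The job

The small power-supply board lies loose in the bench vice: with a fingertip push the vice's sliding jaw up against it until the board sits square and snug between both jaws. Then point straight down at the blown capacitor, the one with the swollen rust-brown top, fingertips just above it without touching, keep still there for three seconds and finish still pointing, so that I can mark it. Do not touch the board itself, lift nothing, and leave everything else on the bench where it is.

Things in the scene. Friction and masses are not known exactly. Their poses are not given: they have to be found in the camera images.
- vice: Alloy board vice with two blue jaws, 85 x 203 mm, fixed to the bench. Origin on the bench, z up; x along the jaws (80 mm long, 32 mm high), y from the knob to the fixed jaw, whose pad faces -y at y = +51.5 mm. Knob-end plate: y = -72 to -85, 27 mm high. Guide rods along y at x = +-26 (tops 21 mm above the bench) and a spindle with spring at x = 0 (top 23 mm) run behind the sliding jaw.
- vice_jaw (a joint): Opening of the sliding jaw, m, 0 to 0.045: grows as the jaw moves to the knob (vice -y). Gap between the jaws' rubber pads (22 to 32 mm above the bench) = 46 mm + this value: it reads 0.0048 when the 50.8 mm board is held by both. Starts at 0.016 to 0.022. Slides either way against about 1.5 N of friction and stays where left; the spring does not push it.
- jaw_back (a point): Middle of the top edge of the sliding jaw's rear face (blue, flat, upright, 80 mm along vice x, looks to the knob, vice -y), 32 mm above the bench; moves with the jaw. The face is free to push on from 24 mm above the bench upwards; 37 to 44 mm of clear space lie between it and the end plate at the start.
- psu_board: Loose green power-supply board, 101.6 mm (its x, along the jaws) by 50.8 mm (its y, across), about 140 g, parts upward. It lies on the vice's two rods, nearly parallel to the jaws and 1 to 8 mm short of the fixed jaw. Origin: centre of its underside (solder tails), 21 mm above the bench; the board is 2 to 3.8 mm above the origin, the tallest part ends 28 mm above it.
- blown_cap_top (a point): Top of the blown capacitor: the swollen, rust-brown one at the end of a row of three upright capacitors (14 mm across, dark-blue sleeves, 17 mm apart along the board's y; the other two have flat silver tops). At x = -30, y = +17, z = +27.2 mm in the board's frame, 48 mm above the bench.
- red_screwdriver: Bystander: precision screwdriver with a red handle, 144 mm long, 12 mm thick, lying beside the vice. Origin: centre of its underside.
- cutters: Bystander: side cutters with red handles, 47 x 130 x 14 mm, lying beside the vice. Origin: centre of the underside.
- flux: Bystander: amber flux syringe, 114 mm long, 20 mm high, lying beside the vice. Origin: centre of the underside.
- meter: Bystander: yellow multimeter, 136 x 76 x 43 mm, to the left of the vice. Origin: centre of the underside.
- spool: Bystander: blue reel of solder, 60 x 82 x 40 mm, at the back left. Origin: centre of the underside.
- tin_tray: Bystander: round tin lid with screws, 80 mm across, 12 mm high, behind the vice. Origin: centre of the underside.

How it is judged:
On the way, in this order (a step that is already met when the one before it is completed fails the run):
1. the sliding jaw has been pushed home: the board sits square between both jaws (value of joint vice_jaw between 0.003 and 0.0066 m and angle between the y axis of psu_board and the y axis of vice, either way round below 0.035 rad and y of psu_board in the frame of vice between 0.024 and 0.0282 m and z of psu_board in the frame of vice between 0.018 and 0.025 m and angle between psu_board's own z axis and vertical below 0.06 rad), for 0.2 s.
2. the tool points straight down at the blown capacitor from just above, touching nothing, for 2 seconds (horizontal distance between the grasp point and blown_cap_top below 0.008 m and z of the grasp point in the frame of blown_cap_top between 0.004 and 0.05 m and angle between the grasp point's own z axis and vertical above 2.79 rad and contact force between each of the arm, the fingers and anything else below 0.2 N), for 2 s.
At the end, for the whole second after the job is handed in: Board flat and square (2 degrees) between the jaws, jaw joint 3 to 6.6 mm; robot touches nothing and still points at the blown capacitor: tool point within 8 mm sideways of its top and at most 50 mm above it (fingertips reach about 19 mm past the tool point), within 20 degrees of straight down (all of step 1 and all of step 2).
It fails at once if the board is touched by the robot (contact force between any of the fingers, the arm and psu_board above 0.3 N).
It fails at once if the board is lifted off the rods or tipped (z of psu_board in the frame of vice above 0.03 m or angle between psu_board's own z axis and vertical above 0.15 rad).
It fails at once if a bystander (tool, syringe, meter, reel or tray) is moved more than 20 mm (distance of any of red_screwdriver, cutters, flux, meter, spool, tin_tray from where it was at the start of the episode above 0.02 m).
It also fails if it takes over 38 s, if anything falls off the work surface, if the arm or the gripper's body presses on something with over 40 N, if the wrist force passes 120 N, or if a joint passes its speed limit or range.

## Working session

There is one attempt and no reset: what is moved stays moved. The work goes in short steps, Python scripts to look and compute and a shell command to move; the robot and the scene stay as the last step left them, time stands still between calls to the robot, and variables do not carry over. Pictures are saved under pics/ and viewed, at most 10 in all, crops included, and the job is handed in when it is done.

```bash
mkdir -p pics; ls; python3 - <<'E'
from plant import observe,camera,calibration
import cv2,numpy as np
for n in("top","scene"):
    p,d=camera(n); cv2.imwrite(f"pics/{n}0.png",p[:,:,::-1]); np.savez(f"pics/{n}0.npz",p=p,d=d); print(n,calibration(n))
s=observe();print(s["time_s"],s["tcp_pos"],s["ee_rot"])
E
```

```text
pics
top {'fx': 465.8871710010329, 'fy': 465.8871710010329, 'cx': 319.84910797449135, 'cy': 208.5213606557764, 'rvec': array([ 2.21001459, -2.18106196,  0.06977628]), 'tvec': array([0.28065452, 0.57739121, 0.97907028])}
scene {'fx': 398.9600904535756, 'fy': 398.9600904535756, 'cx': 322.87113990857273, 'cy': 193.7391046684363, 'rvec': array([ 1.40659356, -2.22225502,  0.83538966]), 'tvec': array([0.52953864, 0.35390873, 0.65726917])}
0.1 [ 0.23166524 -0.52606833  0.24944956] [ 9.78570124e-01  2.05913166e-01 -2.61244590e-05 -5.29620355e-04]
```

View pics/top0.png

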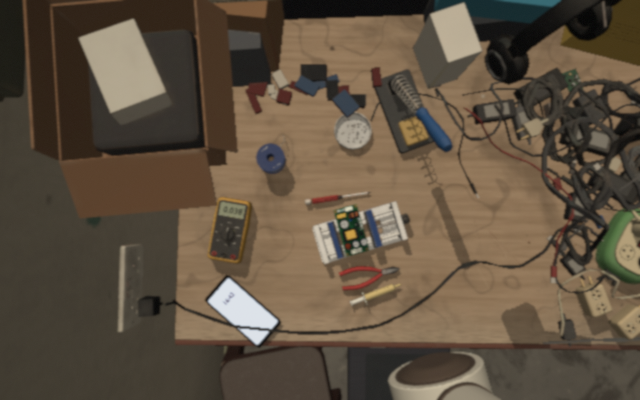

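View pics/scene0.png

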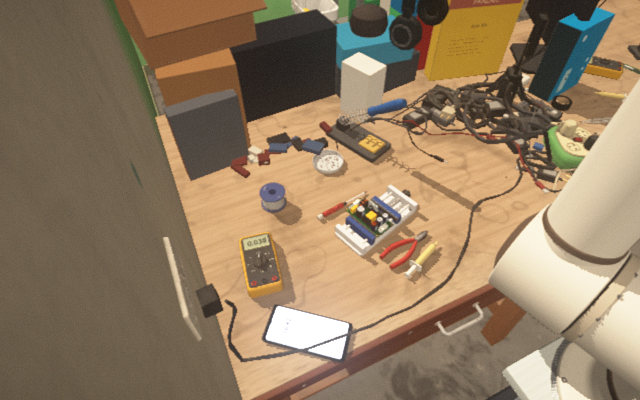

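The top view shows the vice around (360,232): its knob is on the right at (407,218), the sliding jaw near (373,228) and the fixed jaw near (335,240). The scene view shows the same layout. I'll measure the jaws by colour.

```bash
cat > h.py <<'E'
import numpy as np,cv2
from plant import calibration
def ray_plane(name,uv,z):
    c=calibration(name);R=cv2.Rodrigues(c["rvec"])[0];C=-R.T@c["tvec"]
    uv=np.atleast_2d(uv).astype(float)
    d=np.c_[(uv[:,0]-c["cx"])/c["fx"],(uv[:,1]-c["cy"])/c["fy"],np.ones(len(uv))]@R
    return C+d*((z-C[2])/d[:,2])[:,None]
def wrist_plane(s,uv,z):
    from scipy.spatial.transform import Rotation as Ro
    c=calibration("wrist");H=np.array(c["hand_eye"]);uv=np.atleast_2d(uv).astype(float)
    x=(uv[:,0]-c["cx"])/c["fx"];y=(uv[:,1]-c["cy"])/c["fy"];t=np.hypot(x,y)+1e-12
    d=np.c_[x/t*np.sin(t),y/t*np.sin(t),np.cos(t)]
    R=Ro.from_quat(s["ee_rot"]).as_matrix()
    C=R@H[:3,3]+s["tcp_pos"];d=d@(R@H[:3,:3]).T
    return C+d*((z-C[2])/d[:,2])[:,None]
E
python3 - <<'E'
from h import *
p=np.load("pics/top0.npz")["p"];hsv=cv2.cvtColor(p,cv2.COLOR_RGB2HSV)
m=cv2.inRange(hsv,(105,90,40),(128,255,255));m[:195]=0;m[270:]=0;m[:,:305]=0;m[:,415:]=0
for c in cv2.findContours(m,0,2)[0]:
    if cv2.contourArea(c)>20:
        b=cv2.boxPoints(cv2.minAreaRect(c));print(cv2.contourArea(c),b.round(0).tolist(),"\n",ray_plane("top",b,.032).round(3).tolist())
print("knob",ray_plane("top",[[407,218],[318,247]],.02).round(3))
c=p[190:275,300:420,::-1];cv2.imwrite("pics/topc.png",cv2.resize(c,None,fx=6,fy=6,interpolation=2))
print(calibration("wrist"))
E
```

```text
80.5 [[328.0, 224.0], [331.0, 223.0], [342.0, 256.0], [339.0, 257.0]] 
 [[0.541, 0.271, 0.032], [0.544, 0.264, 0.032], [0.475, 0.241, 0.032], [0.472, 0.248, 0.032]]
109.5 [[366.0, 212.0], [371.0, 211.0], [381.0, 244.0], [377.0, 246.0]] 
 [[0.567, 0.191, 0.032], [0.57, 0.182, 0.032], [0.499, 0.16, 0.032], [0.496, 0.169, 0.032]]
knob [[0.556 0.103 0.02 ]
 [0.492 0.291 0.02 ]]
{'fx': 309.70691628693146, 'fy': 309.70691628693146, 'cx': 323.69467597594746, 'cy': 197.01692365397707, 'hand_eye': array([[-2.22140016e-04, -9.65652902e-01, -2.59835377e-01,
         6.55435232e-02],
       [ 9.99999821e-01, -3.58701821e-04,  4.78154592e-04,
         5.33313006e-04],
       [-5.54934793e-04, -2.59835224e-01,  9.65652809e-01,
        -1.24167179e-01],
       [ 0.00000000e+00,  0.00000000e+00,  0.00000000e+00,
         1.00000000e+00]])}
```

View pics/topc.png

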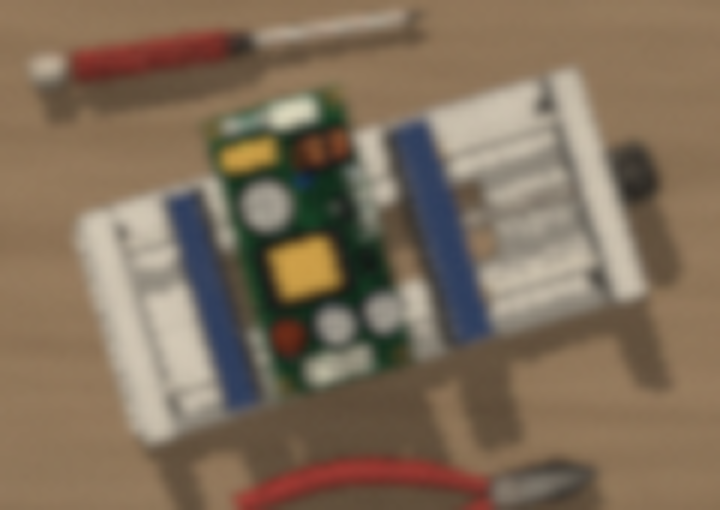

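The blown capacitor is at crop (290,337), about px (348,246), at the near end by the fixed jaw. The sliding jaw's rear edge is near (0.535, 0.171) and the vice yaw is about 18°. I'll move above the gap behind the jaw with the gripper closed and look from close up.

```bash
python3 -m jog '[[[1.72,3.77,-0.28,0,0,0.93,0],[1.72,3.77,-0.28,0,0,0.93,0],[1.72,3.77,-0.28,0,0,0.93,0],[1.72,3.77,-0.28,0,0,0.93,0],[1.72,3.77,-0.28,0,0,0.93,0],[1.72,3.77,-0.28,0,0,0.93,0],[1.72,3.77,-0.28,0,0,0.93,0],[1.72,3.77,-0.28,0,0,0.93,0],[1.72,3.77,-0.28,0,0,0.93,0],[1.72,3.77,-0.28,0,0,0.93,0],[1.72,3.77,-0.28,0,0,0.93,0],[1.72,3.77,-0.28,0,0,0.93,0],[1.72,3.77,-0.28,0,0,0.93,0],[1.72,3.77,-0.28,0,0,0.93,0],[1.72,3.77,-0.28,0,0,0.93,0],[1.72,3.77,-0.28,0,0,0.93,0],[1.72,3.77,-0.28,0,0,0.93,0],[1.72,3.77,-0.28,0,0,0.93,0],[0,0,0,0,0,0,0],[0,0,0,0,0,0,0]]]'
cat > look.py <<'E'
import sys;from h import *
from plant import observe,camera
from scipy.spatial.transform import Rotation as Ro
s=observe();p,d=camera("wrist");t=sys.argv[1]
cv2.imwrite(f"pics/{t}.png",p[:,:,::-1]);np.savez(f"pics/{t}.npz",p=p,d=d,tcp_pos=s["tcp_pos"],ee_rot=s["ee_rot"])
print(s["time_s"],np.round(s["tcp_pos"],4),"tool y",Ro.from_quat(s["ee_rot"]).as_matrix()[:,1].round(3),"F",np.round(s["contact_force"],2),s["finger_gap"])
E
python3 look.py w1
```

```text
time_s: 2.1
tcp_pos: [0.5411, 0.1529, 0.1988]
ee_rot: [0.591, 0.807, -0.001, -0.0]
contact_force: [-0.1, -0.0, -0.1]
finger_gap: 0.0
grip_force: 0.0
2.1 [0.5411 0.1529 0.1988] tool y [ 0.954  0.301 -0.002] F [-0.14 -0.03 -0.13] 4.420026436450278e-05
```

View pics/w1.png

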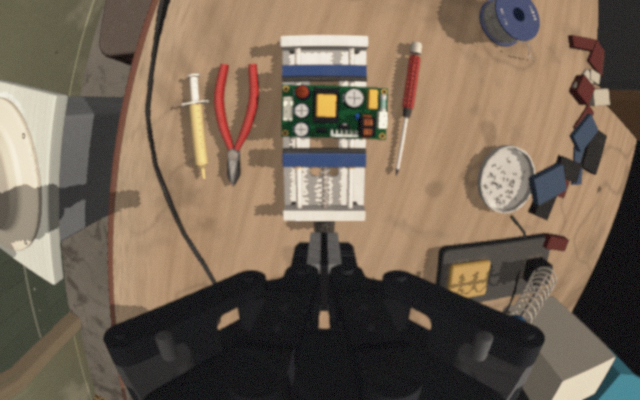

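The wrist view has vice +y up and +x to the right. The sliding jaw spans rows 150–166, the fixed jaw rows 66–79, the blown capacitor sits at (302,92) and the fingertips at (318,235).

```bash
cat > meas.py <<'E'
import sys;from h import *
f=np.load(f"pics/{sys.argv[1]}.npz");p=f["p"];hsv=cv2.cvtColor(p,cv2.COLOR_RGB2HSV)
x0,x1,y0,y1=map(int,sys.argv[2:6]);box=np.zeros(p.shape[:2],np.uint8);box[y0:y1,x0:x1]=255
m=cv2.inRange(hsv,(105,90,40),(128,255,255))&box
def W(uv,z): return wrist_plane(f,uv,z)
J=[]
for c in cv2.findContours(m,0,2)[0]:
    if cv2.contourArea(c)>300:
        b=cv2.boxPoints(cv2.minAreaRect(c));w=W(b,.032);b2=b.mean(0);J.append((W(b2,.032)[0],w,b))
J.sort(key=lambda j:j[0][1])
yv=J[1][0]-J[0][0];
for c,w,b in J:
    e=w[np.argsort(w[:,0])];print("jaw c",c.round(4),"corners",w[:,:2].round(4).tolist(),b.round(0).tolist())
s=J[0][1];s=s[np.argsort(s[:,0])];xv=(s[2:].mean(0)-s[:2].mean(0));xv/=np.linalg.norm(xv);yv=np.array([-xv[1],xv[0],0])
print("xv",xv.round(3),"tool y",)
q=s@yv;print("y extents moving",np.sort(q).round(4),"fixed",np.sort(J[1][1]@yv).round(4),"x ext",np.sort(s@xv).round(4))
print("tcp: y",(f["tcp_pos"]@yv).round(4),"x",(f["tcp_pos"]@xv).round(4))
r=(cv2.inRange(hsv,(0,120,60),(9,255,200))|cv2.inRange(hsv,(172,120,60),(180,255,200)))&box
for c in cv2.findContours(r,0,2)[0]:
    if cv2.contourArea(c)>25:
        (u,v),rad=cv2.minEnclosingCircle(c);w=W([u,v],.048)[0];print("red",u,v,rad,w.round(4),"y,x",(w@yv).round(4),(w@xv).round(4))
g=cv2.inRange(hsv,(40,80,20),(90,255,160))&box
c=max(cv2.findContours(cv2.morphologyEx(g,3,np.ones((25,25))),0,2)[0],key=cv2.contourArea)
w=W(cv2.boxPoints(cv2.minAreaRect(c)),.0248);print("board y",np.sort(w@yv).round(4),"x",np.sort(w@xv).round(4))
E
python3 meas.py w1 270 395 30 225
```

```text
jaw c [0.5334 0.1756 0.032 ] corners [[0.495, 0.1697], [0.5683, 0.1928], [0.572, 0.1819], [0.4982, 0.1586]] [[283.0, 153.0], [364.0, 153.0], [364.0, 165.0], [283.0, 165.0]]
jaw c [0.5087 0.2556 0.032 ] corners [[0.4708, 0.2489], [0.5435, 0.2718], [0.5461, 0.2636], [0.4735, 0.2406]] [[283.0, 66.0], [365.0, 66.0], [365.0, 75.0], [283.0, 75.0]]
xv [0.954 0.301 0.   ] tool y
y extents moving [0.0012 0.0012 0.0128 0.0128] fixed [0.0869 0.0869 0.0956 0.0956] x ext [0.5228 0.5231 0.6    0.6002]
tcp: y -0.0171 x 0.562
red 367.0 131.5625 5.356535911560059 [0.5621 0.2132 0.048 ] y,x 0.0341 0.6002
red 366.808837890625 120.67646789550781 5.455254554748535 [0.5589 0.2224 0.048 ] y,x 0.0438 0.5999
red 302.0 91.28571319580078 6.585489273071289 [0.4966 0.2299 0.048 ] y,x 0.0697 0.5428
board y [0.0266 0.0296 0.0768 0.0794] x [0.5201 0.5223 0.6201 0.621 ]
```

The tool is already aligned with the vice and in the gap, about 7 mm clear in front and 8 mm behind. Descending.

```bash
python3 -m jog '[[[0,0,-2,0,0,0,0],[0,0,-2,0,0,0,0],[0,0,-2,0,0,0,0],[0,0,-2,0,0,0,0],[0,0,-2,0,0,0,0],[0,0,-2,0,0,0,0],[0,0,-1.5,0,0,0,0],[0,0,-0.9,0,0,0,0],[0,0,-0.5,0,0,0,0],[0,0,-0.4,0,0,0,0],[0,0,0,0,0,0,0],[0,0,0,0,0,0,0]]]'; python3 look.py w2;python3 - <<'E'
import cv2
p=cv2.imread("pics/w2.png");cv2.imwrite("pics/w2c.png",cv2.resize(p[0:270,220:460],None,fx=2.2,fy=2.2))
E
```

```text
time_s: 3.35
tcp_pos: [0.5416, 0.1524, 0.0471]
ee_rot: [0.592, 0.806, 0.0, 0.0]
contact_force: [0.8, -0.7, -0.2]
finger_gap: 0.0
grip_force: 0.0
3.35 [0.5416 0.1524 0.0471] tool y [0.954 0.3   0.001] F [ 0.8  -0.7  -0.19] 6.755452386039213e-07
```

View pics/w2c.png

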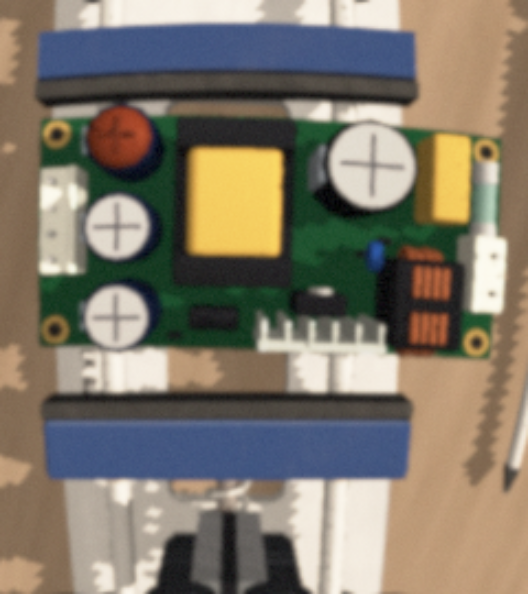

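The close view shows the board skewed slightly between the two rubber-padded jaws. The fingertips at crop (228,550) are behind the sliding jaw's rear edge at row 478. I'll measure again from here.

```bash
python3 meas.py w2 225 460 0 222; python3 - <<'E'
from h import *
f=np.load("pics/w2.npz");xv=np.array([.954,.301,0]);yv=np.array([-.301,.954,0])
uv=[[220+310/2.2,95/2.2],[220+310/2.2,400/2.2]]  # pad faces top edges
w=wrist_plane(f,uv,.032);print("pads y",w@yv)
print("tip",wrist_plane(f,[220+228/2.2,510/2.2],.028)@yv)
E
```

```text
jaw c [0.5341 0.1751 0.032 ] corners [[0.4951, 0.1693], [0.5694, 0.1926], [0.574, 0.1809], [0.4979, 0.157]] [[241.0, 192.0], [405.0, 192.0], [405.0, 217.0], [241.0, 217.0]]
jaw c [0.5087 0.255  0.032 ] corners [[0.4693, 0.2509], [0.5434, 0.2741], [0.5466, 0.2629], [0.4731, 0.2399]] [[238.0, 12.0], [407.0, 12.0], [407.0, 35.0], [238.0, 35.0]]
xv [0.954 0.3   0.   ] tool y
y extents moving [0.0005 0.0005 0.0131 0.0131] fixed [0.087  0.0871 0.0986 0.0987] x ext [0.5221 0.5231 0.6009 0.6019]
tcp: y -0.0169 x 0.5624
red 414.1176452636719 149.0 10.71906566619873 [0.5612 0.2134 0.048 ] y,x 0.0353 0.5994
red 413.5 125.0 14.534542083740234 [0.5577 0.2226 0.048 ] y,x 0.0452 0.5987
red 274.1223449707031 62.09840393066406 14.470284461975098 [0.4968 0.2295 0.048 ] y,x 0.07 0.5428
board y [0.0283 0.0294 0.0808 0.0812] x [0.5202 0.5219 0.6224 0.6229]
pads y [0.08093687 0.01721157]
tip [-0.00901679]
```

Opening is about 0.018, so roughly 13 mm of travel after contact. I'll lower 1.5 mm and push gently.

```bash
python3 -m jog '[[[0,0,-0.1,0,0,0,0],[0,0,-0.05,0,0,0,0],[-0.045,0.143,0,0,0,0,0],[-0.045,0.143,0,0,0,0,0],[-0.045,0.143,0,0,0,0,0],[-0.045,0.143,0,0,0,0,0],[-0.03,0.095,0,0,0,0,0],[-0.03,0.095,0,0,0,0,0],[-0.03,0.095,0,0,0,0,0],[-0.03,0.095,0,0,0,0,0],[-0.03,0.095,0,0,0,0,0],[-0.03,0.095,0,0,0,0,0],[-0.03,0.095,0,0,0,0,0],[-0.03,0.095,0,0,0,0,0],[-0.03,0.095,0,0,0,0,0],[-0.03,0.095,0,0,0,0,0],[0,0,0,0,0,0,0],[0,0,0,0,0,0,0]]]'; python3 look.py w3; python3 meas.py w3 225 460 0 222;python3 - <<'E'
import cv2
p=cv2.imread("pics/w3.png");cv2.imwrite("pics/w3c.png",cv2.resize(p[0:270,220:460],None,fx=2.2,fy=2.2))
E
```

```text
time_s: 5.2
tcp_pos: [0.5365, 0.1677, 0.0451]
ee_rot: [0.592, 0.806, 0.0, -0.0]
contact_force: [0.5, -1.0, -0.9]
finger_gap: 0.0002
grip_force: 0.2
5.2 [0.5365 0.1677 0.0451] tool y [ 0.954  0.3   -0.   ] F [ 0.52 -1.05 -0.93] 0.00019031700742714054
jaw c [0.5302 0.1866 0.032 ] corners [[0.4921, 0.178], [0.5663, 0.2014], [0.5689, 0.1948], [0.4936, 0.1711]] [[241.0, 207.0], [405.0, 207.0], [405.0, 221.0], [241.0, 221.0]]
jaw c [0.5086 0.2554 0.032 ] corners [[0.4695, 0.2511], [0.5431, 0.2742], [0.5465, 0.2628], [0.4732, 0.2398]] [[237.0, 43.0], [409.0, 43.0], [409.0, 68.0], [237.0, 68.0]]
xv [0.954 0.3   0.   ] tool y
y extents moving [0.0152 0.0152 0.0222 0.0222] fixed [0.0868 0.0868 0.0986 0.0987] x ext [0.5222 0.5228 0.6006 0.6012]
tcp: y -0.001 x 0.5621
red 414.5 185.5 10.700567245483398 [0.5611 0.2146 0.048 ] y,x 0.0364 0.5996
red 416.0 164.0 10.816754341125488 [0.5584 0.2232 0.048 ] y,x 0.0454 0.5997
red 412.0 151.5 10.111974716186523 [0.555  0.2274 0.048 ] y,x 0.0504 0.5977
red 273.27777099609375 99.72222137451172 14.882567405700684 [0.4963 0.2301 0.048 ] y,x 0.0706 0.5424
board y [0.0277 0.0278 0.0797 0.0813] x [0.5198 0.5218 0.6222 0.6253]
```

View pics/w3c.png

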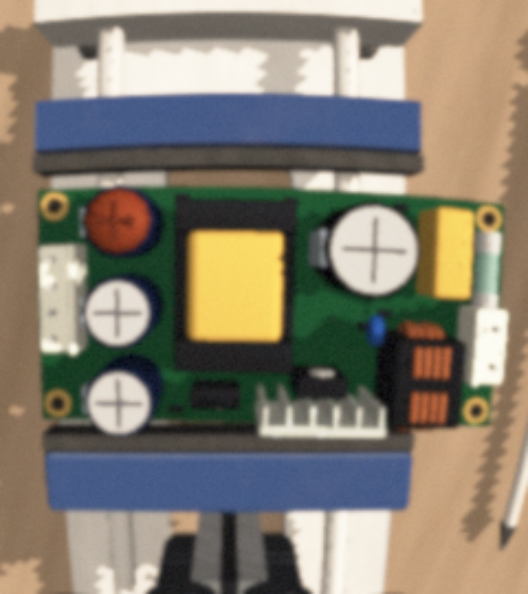

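The jaw moved 9 mm and its pad has reached the board's near edge, with about 4 mm left to close (gap at crop row ~175). Pushing on in small steps.

```bash
python3 -m jog '[[[-0.015,0.048,0,0,0,0,0],[-0.015,0.048,0,0,0,0,0],[-0.015,0.048,0,0,0,0,0],[-0.015,0.048,0,0,0,0,0],[-0.015,0.048,0,0,0,0,0],[-0.015,0.048,0,0,0,0,0],[0,0,0,0,0,0,0],[0,0,0,0,0,0,0]]]'; python3 look.py w4; python3 meas.py w4 225 460 0 222 | grep -E "ext|tcp|board"
python3 -m jog '[[[-0.015,0.048,0,0,0,0,0],[0,0,0,0,0,0,0]]]'|grep -E "tcp|force"
```

```text
time_s: 6.05
tcp_pos: [0.5356, 0.1705, 0.0451]
ee_rot: [0.592, 0.806, -0.0, -0.0]
contact_force: [0.1, -1.1, 0.3]
finger_gap: -0.0
grip_force: 0.9
6.05 [0.5356 0.1705 0.0451] tool y [ 0.954  0.3   -0.   ] F [ 0.1  -1.13  0.35] -3.5613487286197374e-05
y extents moving [0.0181 0.0181 0.0252 0.0252] fixed [0.0869 0.087  0.0982 0.0983] x ext [0.5222 0.5228 0.6006 0.6012]
tcp: y 0.002 x 0.5621
board y [0.0297 0.0297 0.0823 0.0837] x [0.5186 0.5208 0.6217 0.6248]
tcp_pos: [0.5355, 0.1707, 0.0451]
contact_force: [1.6, -5.0, 0.5]
grip_force: 2.7
```

Force is rising, so the board is reaching the fixed jaw. Continuing in small steps.

```bash
for i in 1 2; do python3 -m jog '[[[-0.012,0.038,0,0,0,0,0],[0,0,0,0,0,0,0],[0,0,0,0,0,0,0]]]'|grep -E "tcp|contact"; done
python3 look.py w5; python3 meas.py w5 225 460 0 222 | grep -E "ext|tcp|board"; python3 - <<'E'
import cv2
p=cv2.imread("pics/w5.png");cv2.imwrite("pics/w5c.png",cv2.resize(p[0:270,220:460],None,fx=2.2,fy=2.2,interpolation=2))
E
```

```text
tcp_pos: [0.5355, 0.1708, 0.0451]
contact_force: [0.7, -8.3, -1.0]
tcp_pos: [0.5355, 0.1709, 0.0451]
contact_force: [2.3, -10.7, -0.8]
6.9 [0.5355 0.1709 0.0451] tool y [ 0.954  0.3   -0.   ] F [  2.3  -10.69  -0.81] 0.00028614207854339767
y extents moving [0.0185 0.0185 0.0255 0.0255] fixed [0.0868 0.0869 0.0986 0.0986] x ext [0.5222 0.5228 0.6006 0.6012]
tcp: y 0.0024 x 0.5621
board y [0.03   0.0301 0.0821 0.0835] x [0.5186 0.5208 0.6211 0.6242]
```

View pics/w5c.png

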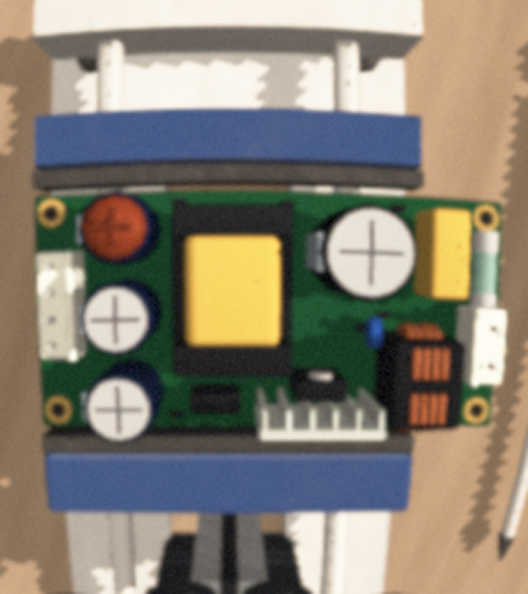

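Force reached 10.7 N with 0.5 mm of motion in the last steps, so it is nearly snug. The board's top edge still looks tilted by about 1° in the picture (rows 195 to 203). I'll press a little more and measure the edge angle.

```bash
cat > edge.py <<'E'
import sys;from h import *
f=np.load(f"pics/{sys.argv[1]}.npz");hsv=cv2.cvtColor(f["p"],cv2.COLOR_RGB2HSV)
yv=np.array([-.3,.954,0]);xv=np.array([.954,.3,0])
g=cv2.inRange(hsv,(40,80,20),(90,255,160))
P=[]
for u in range(245,440,2):
    if u>int(sys.argv[2]):break
    r=np.flatnonzero(g[60:222,u])
    if len(r): P.append((u,60+r[0]))
P=np.array(P);w=wrist_plane(f,P,.0248);a=w@xv;b=w@yv
for _ in range(4):
    k=np.polyfit(a,b,1);e=abs(b-np.polyval(k,a));a,b=a[e<max(.0006,1.2*np.median(e))],b[e<max(.0006,1.2*np.median(e))]
print("board far edge slope",k[0].round(4),"y at centre",np.polyval(k,.5615).round(4),len(a))
m=cv2.inRange(hsv,(105,90,40),(128,255,255))
for nm,lo,hi,sel in(("fixed",20,130,-1),("moving",190,222,0)):
    Q=[]
    for u in range(250,396,2):
        r=np.flatnonzero(m[lo:hi,u])
        if len(r):Q.append((u,lo+r[sel]))
    w=wrist_plane(f,np.array(Q),.032);k=np.polyfit(w@xv,w@yv,1);print(nm,"front blue edge slope",k[0].round(4),"y",np.polyval(k,.5615).round(4))
E
for t in w2 w4 w5; do python3 edge.py $t 436;done
for i in 1 2; do python3 -m jog '[[[-0.015,0.048,0,0,0,0,0],[0,0,0,0,0,0,0],[0,0,0,0,0,0,0]]]'|grep -E "tcp|contact"; done
python3 look.py w6;python3 edge.py w6 436
```

```text
board far edge slope -0.1796 y at centre 0.0641 15
fixed front blue edge slope -0.0227 y 0.0798
moving front blue edge slope -0.0003 y 0.0124
board far edge slope -0.005 y at centre 0.0807 56
fixed front blue edge slope 0.1126 y 0.0849
moving front blue edge slope -0.0038 y 0.0249
board far edge slope 0.0104 y at centre 0.08 42
fixed front blue edge slope 0.1115 y 0.0848
moving front blue edge slope -0.0005 y 0.025
tcp_pos: [0.5355, 0.171, 0.0451]
contact_force: [3.8, -15.4, 0.2]
tcp_pos: [0.5354, 0.1711, 0.0451]
contact_force: [4.4, -17.3, -0.7]
7.55 [0.5354 0.1711 0.0451] tool y [ 0.954  0.3   -0.   ] F [  4.43 -17.29  -0.69] -7.330164053930792e-05
board far edge slope -0.0069 y at centre 0.0808 55
fixed front blue edge slope 0.1098 y 0.0849
moving front blue edge slope -0.0053 y 0.0251
```

It is now stiff: about 6.5 N for 0.2 mm, with the board edge at 0.0805 against the pad at 0.081 and parallel. I'll back off, rise, and look at the result from above the board.

```bash
python3 -m jog '[[[0.06,-0.19,0,0,0,0,0],[0.12,-0.38,0,0,0,0,0],[0.12,-0.38,0,0,0,0,0],[0,0,0.5,0,0,0,0],[0,0,1.5,0,0,0,0],[0,0,3,0,0,0,0],[0,0,3,0,0,0,0],[0,0,2,0,0,0,0],[-0.5,0.2,0,0,0,0,0],[-0.5,0.2,0,0,0,0,0],[0,0,0,0,0,0,0],[0,0,0,0,0,0,0]]]'; python3 look.py w7; python3 meas.py w7 225 460 0 222; python3 - <<'E'
import cv2
p=cv2.imread("pics/w7.png");cv2.imwrite("pics/w7c.png",cv2.resize(p[30:230,240:440],None,fx=3,fy=3,interpolation=2))
E
```

```text
time_s: 8.8
tcp_pos: [0.5275, 0.1673, 0.1445]
ee_rot: [0.591, 0.806, -0.0, -0.0]
contact_force: [0.5, 0.2, -0.3]
finger_gap: -0.0002
grip_force: 0.0
8.8 [0.5275 0.1673 0.1445] tool y [ 0.954  0.3   -0.001] F [ 0.53  0.24 -0.33] -0.00021390199220464742
jaw c [0.5299 0.1872 0.032 ] corners [[0.4914, 0.181], [0.5652, 0.2044], [0.5691, 0.1938], [0.4945, 0.1702]] [[285.0, 169.0], [384.0, 169.0], [384.0, 183.0], [285.0, 183.0]]
jaw c [0.5081 0.2554 0.032 ] corners [[0.4729, 0.2401], [0.47, 0.2496], [0.5432, 0.2724], [0.5462, 0.2629]] [[284.0, 89.0], [284.0, 76.0], [385.0, 77.0], [385.0, 90.0]]
xv [0.953 0.302 0.   ] tool y
y extents moving [0.0129 0.0129 0.0241 0.0242] fixed [0.0857 0.0861 0.0957 0.096 ] x ext [0.5228 0.5231 0.6006 0.601 ]
tcp: y 0.0002 x 0.5534
red 388.445068359375 154.95054626464844 6.727306842803955 [0.561  0.2169 0.048 ] y,x 0.0374 0.6003
red 388.0 140.5 8.20071029663086 [0.5572 0.2267 0.048 ] y,x 0.0479 0.5997
red 307.1153869628906 106.67948913574219 8.287446022033691 [0.4948 0.2319 0.048 ] y,x 0.0716 0.5417
red 240.5 125.0 53.04960250854492 [0.4521 0.206  0.048 ] y,x 0.0599 0.4931
red 436.301513671875 95.69084167480469 32.391136169433594 [0.5813 0.2707 0.048 ] y,x 0.0825 0.6359
board y [0.0294 0.0298 0.0804 0.0816] x [0.5208 0.5216 0.6195 0.621 ]
```

View pics/w7c.png

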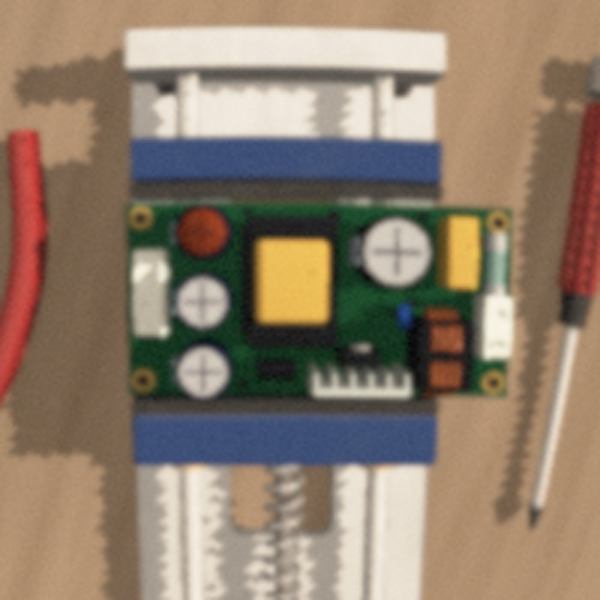

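The board now looks parallel to both jaws and snug against the sliding jaw. A thin light strip remains near crop row 202 by the fixed pad. I'll check it numerically against the vice's known geometry.

```bash
python3 - <<'E'
from h import *
f=np.load("pics/w7.npz");p=f["p"];yv=np.array([-.301,.954,0])
for c in ([292,312],[356,380]):
    print(c);
    for v in range(72,108):
        r=p[v,c[0]:c[1]].mean(0).round(0).astype(int);print(v,r.tolist(),(wrist_plane(f,[sum(c)/2,v],.0248)@yv).round(4),(wrist_plane(f,[sum(c)/2,v],.032)@yv).round(4)) if 86<v<102 else 0
f=np.load("pics/w1.npz");p=f["p"]
print("w1 plate")
for v in range(200,226):
    print(v,p[v,340:362].mean(0).round(0).astype(int).tolist(),(wrist_plane(f,[351,v],.027)@yv).round(4))
E
```

```text
[292, 312]
87 [61, 78, 118] [0.0886] [0.0879]
88 [57, 72, 108] [0.0878] [0.0871]
89 [51, 59, 84] [0.087] [0.0864]
90 [54, 56, 63] [0.0862] [0.0856]
91 [65, 61, 58] [0.0854] [0.0848]
92 [71, 66, 60] [0.0846] [0.084]
93 [73, 67, 60] [0.0838] [0.0833]
94 [72, 66, 60] [0.083] [0.0825]
95 [75, 72, 65] [0.0822] [0.0817]
96 [86, 87, 76] [0.0814] [0.081]
97 [89, 96, 82] [0.0806] [0.0802]
98 [68, 81, 64] [0.0798] [0.0794]
99 [58, 63, 44] [0.079] [0.0787]
100 [67, 56, 35] [0.0783] [0.0779]
101 [77, 54, 34] [0.0775] [0.0771]
[356, 380]
87 [62, 80, 119] [0.089] [0.0883]
88 [61, 78, 115] [0.0882] [0.0875]
89 [58, 70, 100] [0.0874] [0.0867]
90 [57, 62, 77] [0.0866] [0.086]
91 [64, 62, 63] [0.0858] [0.0852]
92 [72, 68, 63] [0.085] [0.0844]
93 [76, 70, 64] [0.0842] [0.0836]
94 [78, 72, 65] [0.0834] [0.0829]
95 [90, 85, 77] [0.0826] [0.0821]
96 [116, 113, 101] [0.0818] [0.0813]
97 [130, 131, 115] [0.081] [0.0805]
98 [108, 120, 99] [0.0802] [0.0798]
99 [67, 95, 68] [0.0794] [0.079]
100 [38, 80, 49] [0.0786] [0.0782]
101 [34, 74, 46] [0.0778] [0.0775]
w1 plate
200 [221, 210, 195] [-0.0348]
201 [212, 202, 187] [-0.0358]
202 [200, 190, 176] [-0.0368]
203 [192, 182, 167] [-0.0379]
204 [180, 169, 156] [-0.0389]
205 [160, 150, 138] [-0.0399]
206 [145, 136, 126] [-0.041]
207 [141, 132, 122] [-0.042]
208 [135, 127, 118] [-0.0431]
209 [137, 130, 121] [-0.0441]
210 [167, 158, 146] [-0.0452]
211 [211, 198, 182] [-0.0462]
212 [228, 218, 200] [-0.0473]
213 [230, 221, 205] [-0.0484]
214 [231, 222, 206] [-0.0494]
215 [231, 222, 205] [-0.0505]
216 [231, 222, 205] [-0.0515]
217 [231, 222, 205] [-0.0526]
218 [230, 221, 205] [-0.0537]
219 [228, 217, 199] [-0.0548]
220 [217, 198, 177] [-0.0558]
221 [192, 166, 140] [-0.0569]
222 [178, 148, 117] [-0.058]
223 [176, 145, 113] [-0.0591]
224 [176, 145, 113] [-0.0602]
225 [176, 144, 113] [-0.0613]
```

The numbers leave the remaining gap at 0 to 2 mm, so I'll take a closer view from directly above the fixed-jaw seam, using depth as well.

```bash
python3 -m jog '[[[-0.1,0.33,-1,0,0,0,0],[-0.1,0.33,-1.3,0,0,0,0],[-0.1,0.33,-1.3,0,0,0,0],[-0.1,0.33,-1.3,0,0,0,0],[0,0,-1.3,0,0,0,0],[0,0,0,0,0,0,0],[0,0,0,0,0,0,0]]]'|grep -E "tcp|contact"; python3 look.py w8; python3 - <<'E'
from h import *
f=np.load("pics/w8.npz");p=f["p"];d=f["d"];yv=np.array([-.301,.954,0]);xv=np.array([.954,.301,0])
from scipy.spatial.transform import Rotation as Ro
c=calibration("wrist");H=np.array(c["hand_eye"]);R=Ro.from_quat(f["ee_rot"]).as_matrix()
def pt(u,v):
    x=(u-c["cx"])/c["fx"];y=(v-c["cy"])/c["fy"];t=np.hypot(x,y)
    r=np.array([x/t*np.sin(t),y/t*np.sin(t),np.cos(t)]);P=r/r[2]*d[v,u]
    P=R@(H[:3,:3]@P+H[:3,3])+f["tcp_pos"];return (P@yv).round(4),P[2].round(4)
for u in (275,290,360,385):
    print("u",u)
    for v in range(60,130):
        y,z=pt(u,v)
        if .074<y<.09: print(v,p[v,u].tolist(),y,z)
cv2.imwrite("pics/w8c.png",cv2.resize(p[30:230,225:425,::-1],None,fx=3,fy=3,interpolation=2))
E
```

```text
tcp_pos: [0.5239, 0.1803, 0.0829]
contact_force: [0.5, 0.2, 0.4]
9.55 [0.5239 0.1803 0.0829] tool y [ 0.954  0.3   -0.001] F [0.54 0.22 0.4 ] -0.0004237327479385493
u 275
98 [67, 87, 128] 0.0898 0.0314
99 [69, 88, 132] 0.0892 0.0333
100 [63, 82, 125] 0.0887 0.0319
101 [63, 82, 124] 0.0881 0.0318
102 [61, 80, 122] 0.0875 0.0318
103 [55, 75, 112] 0.0869 0.0325
104 [45, 58, 87] 0.0864 0.0321
105 [44, 48, 60] 0.0861 0.0252
106 [64, 62, 58] 0.0852 0.0335
107 [77, 70, 65] 0.0847 0.032
108 [75, 70, 61] 0.0841 0.032
109 [78, 71, 65] 0.0835 0.0322
110 [77, 69, 65] 0.0829 0.0322
111 [85, 77, 73] 0.0824 0.0315
112 [115, 108, 100] 0.0818 0.0296
113 [144, 141, 128] 0.0815 0.0079
114 [130, 136, 115] 0.0807 0.025
115 [119, 124, 88] 0.0801 0.0257
116 [152, 136, 80] 0.0795 0.025
117 [178, 145, 81] 0.0789 0.0235
118 [171, 136, 76] 0.0783 0.0249
119 [142, 113, 65] 0.0778 0.025
120 [106, 84, 48] 0.0772 0.0252
121 [87, 69, 43] 0.0766 0.0253
122 [93, 74, 43] 0.076 0.026
123 [116, 89, 51] 0.0754 0.0253
124 [128, 103, 61] 0.0748 0.0259
125 [107, 92, 51] 0.0742 0.0253
u 290
98 [65, 85, 127] 0.0895 0.0324
99 
[... 1971 characters left out ...]
319
105 [52, 60, 76] 0.086 0.0318
106 [66, 68, 67] 0.0857 0.0244
107 [79, 74, 70] 0.0849 0.0316
108 [82, 77, 70] 0.0842 0.0329
109 [85, 78, 70] 0.0837 0.0325
110 [85, 79, 71] 0.0831 0.0323
111 [93, 87, 77] 0.0826 0.032
112 [132, 125, 114] 0.082 0.0306
113 [172, 163, 149] 0.0817 0.0079
114 [170, 167, 150] 0.0809 0.0239
115 [121, 132, 109] 0.0803 0.0245
116 [65, 98, 68] 0.0797 0.026
117 [36, 83, 50] 0.0791 0.0256
118 [27, 79, 45] 0.0785 0.0257
119 [28, 81, 47] 0.0779 0.0249
120 [30, 76, 44] 0.0773 0.0251
121 [19, 57, 32] 0.0769 0.0398
122 [27, 41, 28] 0.0766 0.0484
123 [68, 66, 62] 0.076 0.0476
124 [127, 120, 111] 0.0755 0.0477
125 [179, 171, 161] 0.075 0.0481
126 [212, 201, 189] 0.0745 0.0492
```

View pics/w8c.png

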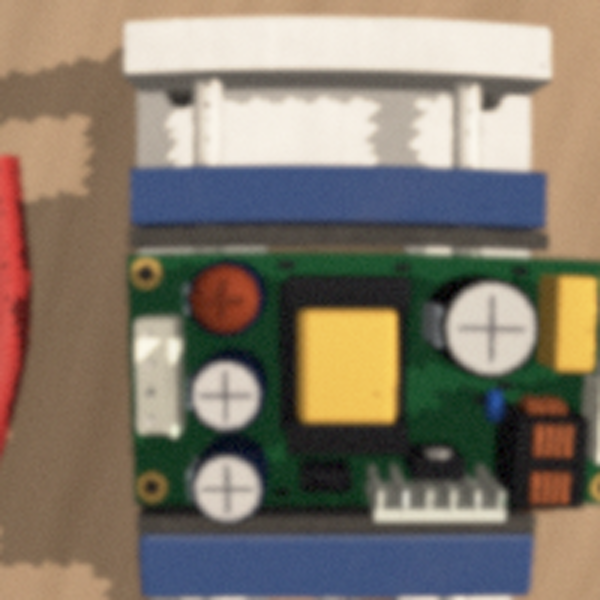

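Depth shows only about one pixel of seam (under 1 mm, uniform left to right) between the fixed pad and the board. As a last check I'll get the pad-to-pad gap from the depth.

```bash
python3 - <<'E'
from h import *
f=np.load("pics/w8.npz");p=f["p"];d=f["d"];yv=np.array([-.301,.954,0]);xv=np.array([.954,.301,0])
from scipy.spatial.transform import Rotation as Ro
c=calibration("wrist");H=np.array(c["hand_eye"]);R=Ro.from_quat(f["ee_rot"]).as_matrix()
def pt(u,v):
    x=(u-c["cx"])/c["fx"];y=(v-c["cy"])/c["fy"];t=np.hypot(x,y)
    r=np.array([x/t*np.sin(t),y/t*np.sin(t),np.cos(t)]);P=r/r[2]*d[v,u]
    P=R@(H[:3,:3]@P+H[:3,3])+f["tcp_pos"];return (P@yv).round(4),P[2].round(4),(P@xv).round(4)
for u in (280,335):
    print("u",u,[(v,p[v,u].tolist(),)+pt(u,v)[:2] for v in range(192,212)])
hsv=cv2.cvtColor(p,cv2.COLOR_RGB2HSV);r=cv2.inRange(hsv,(0,110,50),(10,255,200))|cv2.inRange(hsv,(172,110,50),(180,255,200))
r[:,:280]=0;r[:,318:]=0;r[:110]=0;r[150:]=0
k=max(cv2.findContours(r,0,2)[0],key=cv2.contourArea);(u,v),rad=cv2.minEnclosingCircle(k)
w=wrist_plane(f,[u,v],.048)[0];print("cap",u,v,rad,w.round(4),"centroid depth pt",pt(int(u),int(v)),"move cm",((w-f["tcp_pos"])*100).round(2))
E
```

```text
u 280 [(192, [94, 85, 46], np.float64(0.0337), np.float64(0.0256)), (193, [89, 82, 45], np.float64(0.033), np.float64(0.0255)), (194, [76, 76, 42], np.float64(0.0324), np.float64(0.0253)), (195, [56, 65, 36], np.float64(0.0319), np.float64(0.0261)), (196, [39, 59, 35], np.float64(0.0308), np.float64(0.0243)), (197, [24, 45, 26], np.float64(0.0305), np.float64(0.0254)), (198, [22, 35, 26], np.float64(0.0297), np.float64(0.025)), (199, [27, 34, 28], np.float64(0.0298), np.float64(0.0274)), (200, [31, 31, 32], np.float64(0.0298), np.float64(0.0297)), (201, [47, 43, 40], np.float64(0.0298), np.float64(0.0318)), (202, [60, 54, 49], np.float64(0.0294), np.float64(0.0328)), (203, [76, 70, 62], np.float64(0.0289), np.float64(0.0331)), (204, [81, 76, 69], np.float64(0.0281), np.float64(0.0325)), (205, [78, 73, 64], np.float64(0.0277), np.float64(0.0331)), (206, [80, 73, 69], np.float64(0.0271), np.float64(0.0333)), (207, [75, 73, 79], np.float64(0.0258), np.float64(0.0309)), (208, [80, 87, 107], np.float64(0.0255), np.float64(0.0322)), (209, [86, 97, 126], np.float64(0.025), np.float64(0.0325
[... 841 characters left out ...]
, np.float64(0.0336)), (204, [75, 67, 61], np.float64(0.028), np.float64(0.0321)), (205, [75, 70, 63], np.float64(0.0276), np.float64(0.0328)), (206, [71, 65, 62], np.float64(0.027), np.float64(0.0328)), (207, [69, 69, 77], np.float64(0.0263), np.float64(0.0327)), (208, [79, 86, 103], np.float64(0.0258), np.float64(0.033)), (209, [87, 97, 128], np.float64(0.0252), np.float64(0.033)), (210, [76, 93, 129], np.float64(0.0243), np.float64(0.0322)), (211, [67, 86, 127], np.float64(0.0239), np.float64(0.0328))]
cap 299.5684814453125 129.14382934570312 11.630902290344238 [0.4947 0.2321 0.048 ] centroid depth pt (np.float64(0.0725), np.float64(0.0475), np.float64(0.5414)) move cm [-2.92  5.17 -3.49]
```

The moving pad bears on the board, and the pad-to-pad gap is about 51–52 mm. With the solid stop at 17 N, I take the board as held. The capacitor is at (0.4947, 0.2321), and the board geometry gives (0.4944, 0.2317). Moving over it.

```bash
python3 -m jog '[[[-0.37,0.65,0,0,0,0,0],[-0.37,0.65,0,0,0,0,0],[-0.37,0.65,0,0,0,0,0],[-0.37,0.65,0,0,0,0,0],[-0.37,0.65,0,0,0,0,0],[-0.37,0.65,0,0,0,0,0],[-0.37,0.65,-0.1,0,0,0,0],[-0.35,0.6,-0.1,0,0,0,0],[0,0,-0.1,0,0,0,0],[0,0,0,0,0,0,0],[0,0,0,0,0,0,0],[0,0,0,0,0,0,0]]]'; python3 look.py w9; python3 - <<'E'
from h import *
from plant import camera
p,d=camera("top");a=p[190:275,300:420,::-1];b=cv2.imread("pics/w9.png")[60:300,220:460]
cv2.imwrite("pics/f.png",np.hstack([cv2.resize(b,(400,400)),cv2.resize(a,(400,400))]))
E
```

```text
time_s: 10.8
tcp_pos: [0.4947, 0.2316, 0.0801]
ee_rot: [0.592, 0.806, -0.0, 0.0]
contact_force: [0.2, -0.5, 0.2]
finger_gap: -0.0002
grip_force: 0.0
10.8 [0.4947 0.2316 0.0801] tool y [ 0.954  0.3   -0.   ] F [ 0.24 -0.52  0.2 ] -0.00015839581410683197
```

View pics/f.png

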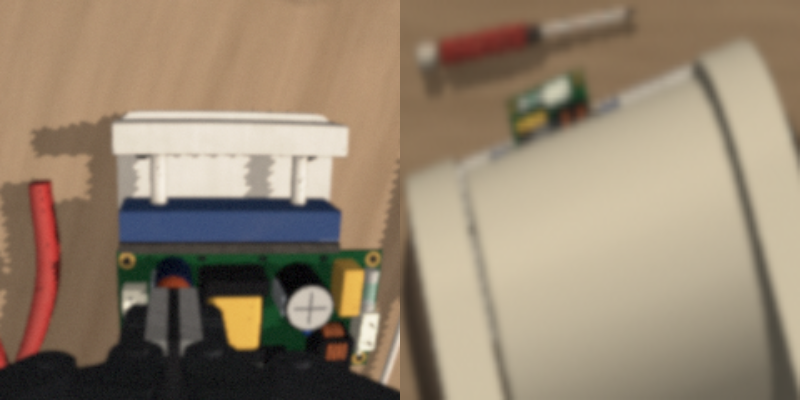

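The fingertips (left panel, about (173,290)) are right over the blown capacitor's top at (173,275), and nothing is in contact. I'll hold for more than 3 s and hand in.

```bash
python3 -m jog '[[[0,0,0,0,0,0,0],[0,0,0,0,0,0,0],[0,0,0,0,0,0,0],[0,0,0,0,0,0,0],[0,0,0,0,0,0,0],[0,0,0,0,0,0,0],[0,0,0,0,0,0,0],[0,0,0,0,0,0,0],[0,0,0,0,0,0,0],[0,0,0,0,0,0,0],[0,0,0,0,0,0,0],[0,0,0,0,0,0,0],[0,0,0,0,0,0,0],[0,0,0,0,0,0,0],[0,0,0,0,0,0,0],[0,0,0,0,0,0,0],[0,0,0,0,0,0,0],[0,0,0,0,0,0,0],[0,0,0,0,0,0,0],[0,0,0,0,0,0,0]]]' >/dev/null; python3 -m jog '[[[0,0,0,0,0,0,0],[0,0,0,0,0,0,0],[0,0,0,0,0,0,0],[0,0,0,0,0,0,0],[0,0,0,0,0,0,0],[0,0,0,0,0,0,0],[0,0,0,0,0,0,0],[0,0,0,0,0,0,0],[0,0,0,0,0,0,0],[0,0,0,0,0,0,0],[0,0,0,0,0,0,0],[0,0,0,0,0,0,0],[0,0,0,0,0,0,0],[0,0,0,0,0,0,0]]]'; python3 -c "from plant import hand_in;print(hand_in())"
```

```text
time_s: 14.3
tcp_pos: [0.4945, 0.2319, 0.0801]
ee_rot: [0.592, 0.806, -0.0, -0.0]
contact_force: [0.2, -0.1, 0.1]
finger_gap: 0.0
grip_force: 0.0
the job is handed in; nothing more can be done
None
```

I pushed the sliding jaw to a firm stop against the board, held the fingertips about 13 mm above the blown capacitor for over 3 s, and handed in still pointing; no verdict came back, and images showed a possible seam of up to about 1 mm at the fixed jaw, which I estimate is within tolerance.

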